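Open the cover jig and take out the lid

TASK

A black lid sits in the jig under a metal keeper plate. Push the closed turn-bar round until it is clear of the plate, lift the plate straight up off its two dowels, keeping it level, and lay it flat on the grey mat, lined up along the mat and wholly on it; then take the lid from the jig and set it flat in the blue tray the same way up. Leave the timer, the wrench and the clear bottle where they are.

Things in the scene. Friction and masses are not known exactly. Their poses are not given: they have to be found in the camera images.
- jig: Fixed aluminium base 146x80x12 mm, origin under its centre, x along it, z up. Mid pedestal, 44 mm across, top at z 22, carries the lid. At x +-38, y 0 two 8 mm dowels, tops at z 66, on 16 mm shoulders whose tops (z 46) carry the plate. At x +-63, y 0 the posts of the two turn-bars; at the start one bar is closed (within 0.3 rad of 0), the other open.
- post_a: Fixed post of turn-bar a, 15 mm thick; origin on the pivot axis, 12 mm above the worktop; yaw as the jig. post_a is at either end of the jig, post_b at the other. Its bar lies 55.5 to 63.5 mm above the worktop, a small pivot screw 3 mm higher; closed, there are 1.5 mm between bar and plate.
- post_b: Fixed post of turn-bar b; as post_a, at the other end of the jig.
- turn_a (a joint): Turn-bar a, steel, 50x12x8 mm, round ends, pivoted at its middle. Rad, counter-clockwise from above: near 0 closed, along the jig, one end 10 mm over the plate's end, the other sticking 25 mm out past the pivot; clear of the plate beyond 1.2 either way; stops at +-1.75. Slight friction (1 to 2 N at its end); stays where it is left.
- turn_b (a joint): Turn-bar b, on post_b; as turn_a.
- plate: Loose aluminium keeper plate 96x56x8 mm, 0.14 to 0.25 kg; origin at the centre of its underside, x along it, z up. 9 mm holes at x +-38 on the 8 mm dowels, which stick out 12 mm above it: free after 20 mm of lift, binds if tilted. Black handle bar across it: 12 mm wide (x), 50 long (y), 12 high, its middle 36 mm above the origin, on posts at y +-19.
- lid: Loose black screw lid lying on the pedestal, round, 48 mm across, 22 mm high; origin at the centre of its underside, z up.
- mat: Fixed grey mat 126 x 86 x 5 mm lying on the worktop; origin at the centre of its underside, x along its length, z up. Mat and tray may change places.
- tray: Loose open blue tray, 100 (x) x 150 (y) x 28 mm high, inside 94 x 144, floor 3 mm thick; origin at the centre of its underside.
- timer: White timer lying on the worktop, 62 x 66 x 21 mm, origin at the centre of its underside; a bystander.
- wrench: Small steel wrench lying flat, 119 x 25 x 9 mm, origin under its middle; a bystander.
- bottle: Clear bottle with a red cap, 46 mm across, 91 mm high, origin under its middle; a bystander.

How it is judged (in metres and radians):
On the way, in this order (a step that is already met when the one before it is completed fails the run):
1. both turn-bars are clear of the plate (turned more than 1.2 rad) ((value of joint turn_a above 1.2 rad or value of joint turn_a below -1.2 rad) and (value of joint turn_b above 1.2 rad or value of joint turn_b below -1.2 rad)), for 0.1 s.
2. the plate has been raised 15 mm straight up on its dowels, level within 0.12 rad (z of plate in the frame of jig above 0.061 m and horizontal distance between plate and jig below 0.008 m and angle between plate's own z axis and vertical below 0.12 rad), for 0.03 s.
3. the plate lies flat on the mat, released (x of plate in the frame of mat between -0.018 and 0.018 m and y of plate in the frame of mat between -0.018 and 0.018 m and z of plate in the frame of mat between 0.002 and 0.009 m and angle between plate's own z axis and vertical below 0.08 rad and angle between the x axis of plate and the x axis of mat, either way round below 0.22 rad and linear speed of plate below 0.02 m/s and contact force between the fingers and plate below 0.1 N), for 0.2 s.
At the end, for the whole second after the job is handed in: Both turn-bars stand clear (beyond 1.2 rad); the plate lies flat on the mat, its middle within 18 mm of the mat's middle along either axis and its length within 0.22 rad of the mat's; the lid lies flat on the tray's floor, the same way up as before; plate and lid at rest (all of step 1 and x of plate in the frame of mat between -0.018 and 0.018 m and y of plate in the frame of mat between -0.018 and 0.018 m and z of plate in the frame of mat between 0.002 and 0.009 m and angle between plate's own z axis and vertical below 0.08 rad and angle between the x axis of plate and the x axis of mat, either way round below 0.22 rad and linear speed of each of plate, lid below 0.02 m/s and x of lid in the frame of tray between -0.027 and 0.027 m and y of lid in the frame of tray between -0.052 and 0.052 m and z of lid in the frame of tray between 0 and 0.008 m and angle between lid's own z axis and vertical below 0.1 rad and angle between tray's own z axis and vertical below 0.05 rad); the robot touches nothing.
It fails at once if the plate is tilted more than 0.25 rad (angle between plate's own z axis and vertical above 0.25 rad).
It fails at once if the plate is forced up against a turn-bar (over 15 N) (contact force between plate and turn_a above 15 N or contact force between plate and turn_b above 15 N).
It fails at once if the timer is moved more than 25 mm (distance of timer from where it was at the start of the episode above 0.025 m).
It fails at once if the wrench is moved more than 25 mm (distance of wrench from where it was at the start of the episode above 0.025 m).
It fails at once if the bottle is moved more than 25 mm (distance of bottle from where it was at the start of the episode above 0.025 m).
It also fails if it takes over 72 s, if anything falls off the work surface, if the arm or the gripper's body presses on something with over 40 N, if the wrist force passes 120 N, or if a joint passes its speed limit or range.

ROBOT

A 6-joint arm with a two-finger parallel gripper is mounted at the origin on a cart in front of the work surface, level with it; the furniture and walls round the work are solid. World frame = base frame: x ahead of the robot, y to its left, z up, the work surface at z = 0. Lengths are in mm, angles in degrees, forces in N, time in s.
With the tool pointing down it reaches from about 300 to 850 mm from the base axis. Payload 4.2 kg.
Tool frame: the origin (TCP) lies midway between the tips of the shut fingers; the grasp point (between the pads) lies 19 mm behind it (env.grasp_offset is the distance from the TCP to the grasp point, in mm); z points along the fingers, y is the line along which they close (so a half turn about z gives the same grasp; the last joint's range is limited). The gripper opens to 91 mm and grips with 3 to 60 N. Pads are 32 mm wide; open, the fingers measure 118 mm over their backs; the gripper's body (76 mm by 178 mm) begins 60 mm behind the grasp point.
Start: joints at [-74.714, 18.312, 89.639, -0, 72.044, -1.146], TCP at [162.661, -551.529, 213.976] pointing down, gripper open.
Joint ranges: [-177.97, 177.97], [-48.28, 115.42], [12.27, 149.76], [-77.06, 257.06], [2.81, 150.46], [-146.56, 146.56]. Speed limits (degrees/s): [147.25, 147.25, 180, 180, 180, 180].

INTERFACE

Orientations are given as [roll, pitch, yaw] about the fixed x, y, z axes, in that order (R = Rz(yaw) Ry(pitch) Rx(roll)).
In Python, from workcell import env, optics gives the robot as it stands. The module is installed in compiled form; this text tells all that it offers.
- The arm moves only by the tool send_rows, never from a script. Its argument "targets" is a list that holds one entry, the list of rows, each a list of 7 numbers: the turn, a rotation vector about the world's x, y, z scaled (see below), then the shift along the world's x, y, z scaled (see below), then the closure, from -1 (fully open) to 1 (shut). In form: [[[rx, ry, rz, x, y, z, gripper], ...]]. A call has 1 to 12 rows; each row shifts and turns the commanded pose from where the row before left it; what a row does not reach is not made up. The controller multiplies each number of a shift by 0.2 m and each number of a turn by pi/2 rad. A row lasts 1/10 s, in which the tool goes at most 50 mm and 8.59 degrees, less where a joint would pass 70% of its speed; a pose out of reach is approached as far as the arm can. A call with a number of a shift or a turn outside -1 to 1 is refused whole. A call with a gripper value outside its range is refused whole. The fingers move at their own pace and stop on an object; "grip_force" is the grip in N (left out, the last holds). Time passes only in rows, so rows that do not move let the fingers close. It gives the time, the measured TCP pose, the force, the opening and the grip force at its end, in the units of the state.
- env.state(): the state, without advancing time (a new reading comes with each control period).
- optics.grab_frame(name): name is "side" or "top" or "wrist"; returns (picture, depth): 420x560x3 uint8, red, green, blue; 420x560 float32, mm along the optical axis (not along the pixel's ray), 0 where there is no reading.
- optics.camera_info(name): a dict with "camera_matrix" (3x3 intrinsics, pixels), "R" (3x3) and "t" (3): a world point X has camera coordinates R X + t; the wrist camera has in their place "mount" (4x4, takes a point from camera to tool coordinates, whose origin is the TCP and whose axes are the flange's). Camera axes: x right, y down, z forward; pixel columns grow to the right and rows downward; lengths in mm; the calibration is good to about 2 mm. A picture is of the moment at which its call begins: read the wrist's pose just before it. camera_info takes no time and is no camera call.
- env.job_done(): hands the job in; it is judged then, once.
Trained networks look in the newest picture that a camera, given by its name, has taken for a name from the list of things; names that differ only in an ending like _2 or _b are one class to them, and where a whole thing is asked for, a point or a joint stands for the part that bears it (a point fixed in the world has none). Each returns a list of dicts, best first, with "conf" (0 to 1); they miss things now and then, are a little off and sometimes report something else, mostly with a low value. They report only what shows in the picture. A call takes as long as a camera call.
- optics.silhouettes(camera, name): "mask" (420x560 bool, what is visible of it) and "at" ([column, row] in pixels, amid what is visible of it).
- optics.place_of(camera, name): "at" ([column, row] in pixels: a listed point, or the origin of a listed thing).
The state is a dict: "time_s": time; "qpos": joint angles; "qvel": joint speeds; "effort": joint torques, N m; "ee_pos": TCP position; "ee_rot": TCP orientation; "force": force on the tool from outside, world axes, zero at the start; "torque": the same for the moment, N m; "gripper_width": finger opening in mm; "gripper_force": force on a finger pad.
Only numpy, scipy, OpenCV 4.12 (cv2) and the standard library are available. Lean on these libraries where they do the work, as an engineer would, in place of code of your own. Each camera call takes 0.05 s, during which the arm holds its last target. There are 200 camera calls.

## Working session

There is one attempt and no reset: what is moved stays moved. The work goes in short steps, Python scripts to look and compute and a tool call to move; the robot and the scene stay as the last step left them, time stands still between calls to the robot, and variables do not carry over. Pictures are saved under pics/ and viewed, at most 10 in all, crops included, and the job is handed in when it is done.

Besides the shell and the picture viewer there is one more tool, called after ">>>" as name([rows], argument=value, ...), one row to a line, values as JSON. send_rows: Moves the arm, as the interface text tells. Its arguments: {"type":"object","properties":{"targets":{"type":"array"},"grip_force":{"type":"number"}},"required":["targets"]}

```bash
mkdir -p pics; cat > h.py <<'E'
import numpy as np, cv2
from workcell import env, optics
from scipy.spatial.transform import Rotation as Ro
def cam(name):
    c=optics.camera_info(name);K=np.array(c["camera_matrix"])
    if name=="wrist":
        s=env.state();M=np.array(c["mount"]);T=np.eye(4)
        T[:3,:3]=Ro.from_euler("xyz",s["ee_rot"],degrees=True).as_matrix();T[:3,3]=s["ee_pos"]
        W=T@M;R=W[:3,:3].T;t=-R@W[:3,3]
    else:R=np.array(c["R"]);t=np.array(c["t"])
    return K,R,t
def cloud(name):
    C=cam(name);p,d=optics.grab_frame(name);K,R,t=C
    v,u=np.mgrid[:420,:560]
    P=np.stack([(u-K[0,2])/K[0,0]*d,(v-K[1,2])/K[1,1]*d,d],-1)
    W=(P-t)@R; W[d==0]=np.nan
    return p,W,C
def ray(C,px,z):
    K,R,t=C;o=-R.T@t;r=R.T@np.linalg.inv(K)@np.array([px[0],px[1],1.]);return o+r*(z-o[2])/r[2]
def save(n,p,s=1.4):cv2.imwrite("pics/"+n+".png",cv2.resize(p[:,:,::-1],None,fx=s,fy=s))
E
cat > a.py <<'E'
from h import *
p,W,C=cloud("top");save("top",p)
print(env.state())
print(C[2],-C[1].T@C[2])
for n in["jig","plate","post_a","turn_a","mat","tray","lid","timer","wrench","bottle"]:
    for m in optics.silhouettes("top",n)[:2]:
        w=W[m["mask"]];w=w[~np.isnan(w[:,0])]
        if len(w)<5: continue
        z=np.percentile(w[:,2],[5,50,95])
        zz=w[w[:,2]>z[2]-4] if n in("plate","post_a","turn_a") else w
        r=cv2.minAreaRect(w[:,:2].astype(np.float32))
        print(n,round(m["conf"],2),np.round(m["at"]),z.round(),np.median(w[:,:2],0).round(),np.round(r[0],1),np.round(r[1]),round(r[2],1))
E
python3 a.py
```

```text
{'time_s': 0.05, 'qpos': array([-7.47139062e+01,  1.83498484e+01,  8.97062069e+01, -1.82976286e-03,
        7.20428747e+01, -1.14667238e+00]), 'qvel': array([ 0.06970462,  0.01353516, -0.09435457, -0.01735143,  0.07229642,
       -0.03067818]), 'effort': array([ 3.22032038e-04, -4.13723409e+01, -2.32785183e+01,  7.30795157e-02,
        4.19095508e-02, -3.94319432e-05]), 'ee_pos': array([ 162.5131815 , -551.03353987,  213.13959544]), 'ee_rot': array([-1.79901055e+02, -2.40466882e-04,  1.64333316e+01]), 'force': array([-0.06956309,  0.07921137, -0.36602694]), 'torque': array([ 0.02002979,  0.00806086, -0.00887152]), 'gripper_force': 0.0, 'gripper_width': 91.2463438874515}
[-103.43121057  583.2350045   977.23454961] [ 486.94829446 -121.06987311 1026.68003541]
jig 0.95 [302. 235.] [ 2. 13. 56.] [ 561. -117.] [ 564.9 -113.3] [ 84. 151.] 65.7
jig 0.6 [204. 283.] [11. 18. 23.] [454.  53.] [454.5  55.6] [64. 71.] 5.9
plate 0.89 [284. 226.] [52. 55. 89.] [ 562. -114.] [ 566.6 -115.1] [ 55. 103.] 64.7
post_a 0.55 [302. 195.] [42. 64. 68.] [ 622. -141.] [ 622.2 -140.7] [13. 43.] 72.6
post_a 0.45 [275. 255.] [59. 64. 68.] [508. -89.] [508.  -87.9] [47. 14.] 71.8
turn_a 0.5 [272. 253.] [61. 64. 68.] [508. -85.] [507.3 -86.8] [46. 12.] 71.8
mat 0.96 [366. 196.] [2. 5. 8.] [ 629. -284.] [ 630.1 -284.5] [ 86. 127.] 69.1
tray 0.78 [359. 282.] [ 0.  4. 27.] [ 452. -253.] [ 437.3 -326. ] [261. 156.] 78.4
timer 0.87 [207. 282.] [12. 18. 23.] [454.  53.] [453.8  54. ] [62. 67.] 5.7
timer 0.34 [275. 308.] [ 5.  9. 12.] [398. -83.] [398.9 -83.2] [112.  25.] 84.8
bottle 0.97 [324. 117.] [14. 64. 92.] [ 776. -190.] [ 783.2 -191.6] [45. 41.] 81.9
```

View pics/top.png

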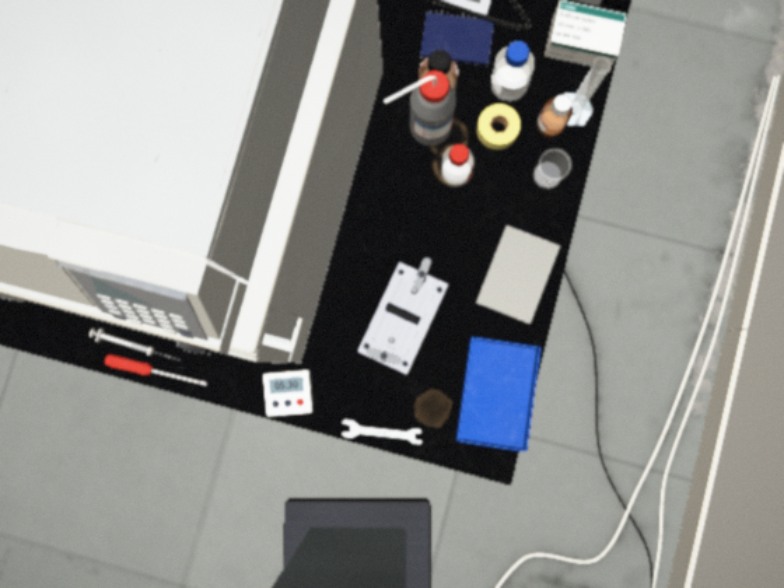

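```bash
python3 - <<'E'
from h import *
p,W,C=cloud("side");save("side",p)
p,W,C=cloud("top")
X,Y,Z=W[...,0],W[...,1],W[...,2]
def rect(n,m):
    w=W[m];r=cv2.minAreaRect(w[:,:2].astype(np.float32));print(n,len(w),np.round(r[0],1),np.round(r[1],1),round(r[2],1),w.mean(0).round(1))
near=lambda x,y,r:np.hypot(X-x,Y-y)<r
rect("barFar",near(622,-140,35)&(Z>58)&(Z<75))
rect("barNear",near(508,-88,35)&(Z>58)&(Z<75))
rect("handle",near(566,-115,45)&(Z>80)&(Z<97))
rect("plate",near(566,-115,60)&(Z>48)&(Z<58))
m=optics.silhouettes("top","tray")[0]["mask"]
rect("tray",m&near(450,-255,100)&(Z>-3))
rect("trayrim",m&near(450,-255,100)&(Z>22))
E
```

```text
barFar 156 [ 616.7 -130.2] [45.3 52.8] 89.9 [ 619.4 -139.4   64.3]
barNear 170 [507.9 -89.7] [37.7 41.7] 28.0 [509.2 -88.8  64.4]
handle 166 [ 564.2 -113.8] [49.6 12.1] 65.3 [ 564.1 -113.7   88.2]
plate 1137 [ 566.1 -114.6] [ 56.  117.2] 65.2 [ 563.1 -113.4   54.4]
tray 3851 [ 453.1 -253.2] [105.7 155.1] 81.1 [ 453.1 -252.9    6.2]
trayrim 375 [ 454.  -251.2] [100.9 149.8] 81.4 [ 453.5 -252.1   27.3]
```

View pics/side.png

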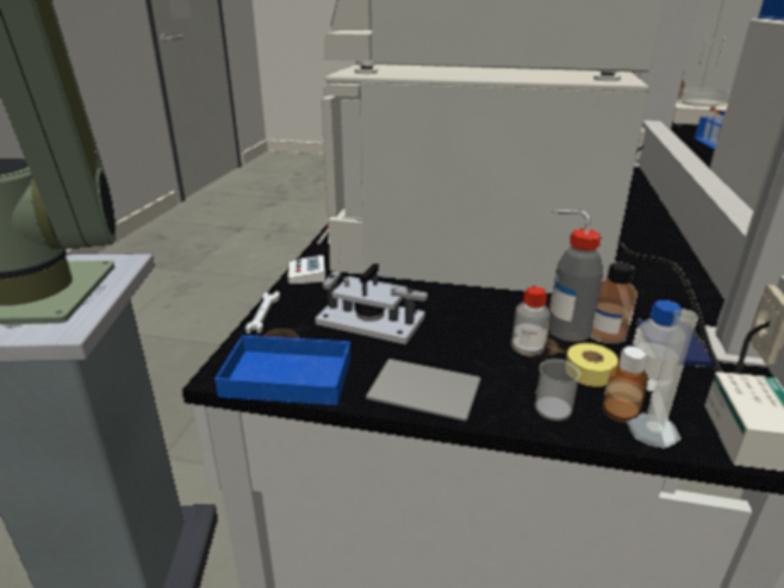

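>>> send_rows([
  [[0, 0, 0.0447, 0.194, 0.155, 0, 1], [0, 0, 0.0447, 0.194, 0.155, 0, 1], [0, 0, 0.0447, 0.194, 0.155, 0, 1], [0, 0, 0.0447, 0.194, 0.155, 0, 1], [0, 0, 0.0447, 0.194, 0.155, 0, 1], [0, 0, 0.0447, 0.194, 0.155, 0, 1], [0, 0, 0.0447, 0.194, 0.155, 0, 1], [0, 0, 0.0447, 0.194, 0.155, 0, 1], [0, 0, 0.0447, 0.194, 0.155, 0, 1], [0, 0, 0.0447, 0.194, 0.155, 0, 1], [0, 0, 0.0447, 0.194, 0.155, 0, 1], [0, 0, 0.0447, 0.194, 0.155, 0, 1]],
])

```text
time_s: 1.9
ee_pos: [629.7, -178.0, 214.1]
ee_rot: [180.0, 0.0, 64.9]
force: [1.0, -0.8, 0.8]
gripper_width: 0.7
gripper_force: 0.0
```

>>> send_rows([
  [[0, 0, 0, 0, 0, 0, 1], [0, 0, 0, 0, 0, 0, 1]],
])

```text
time_s: 2.1
ee_pos: [628.5, -178.8, 213.3]
ee_rot: [-179.9, 0.0, 64.8]
force: [-0.1, 0.4, -0.0]
gripper_width: 0.1
gripper_force: 0.0
```

```bash
python3 - <<'E'
from h import *
p,W,C=cloud("wrist");save("wr1",p,1)
X,Y,Z=W[...,0],W[...,1],W[...,2]
near=lambda x,y,r:np.hypot(X-x,Y-y)<r
def rect(n,m):
    w=W[m]
    if len(w)<5: return print(n,len(w))
    r=cv2.minAreaRect(w[:,:2].astype(np.float32));print(n,len(w),np.round(r[0],1),np.round(r[1],1),round(r[2],1),w.mean(0).round(1))
rect("barFar",near(622,-141,32)&(Z>58.5)&(Z<70))
rect("handle",near(565,-114,45)&(Z>80)&(Z<97))
rect("plate",near(566,-115,60)&(Z>50)&(Z<57))
print(env.state())
p,W,C=cloud("top");X,Y,Z=W[...,0],W[...,1],W[...,2]
m=(X>450)&(X<750)&(Y>-60)&(Z>40)
for z in(40,100,200,300,400):
    k=m&(Z>z)&(Z<z+100);print(z,k.sum(),np.percentile(Y[k],[0,1,5]) if k.any() else 0)
E
```

```text
barFar 627 [ 620.1 -143. ] [12.2 53.2] 67.9 [ 620.8 -142.8   64.2]
handle 803 [ 564.6 -117.3] [50.1 12.4] 65.3 [ 565.8 -117.    87.4]
plate 4239 [ 564.9 -117.2] [ 56.2 118.6] 64.7 [ 565.3 -116.4   54.2]
{'time_s': 2.15, 'qpos': array([-1.69599875e+01,  2.54863945e+01,  7.84986987e+01, -4.27262487e-02,
        7.60755356e+01,  8.33521077e+00]), 'qvel': array([-1.57019208, -0.95807865,  0.72996428,  0.16465247, -0.07909096,
        0.03194482]), 'effort': array([ 1.19773094e+00, -4.78213263e+01, -2.40541649e+01,  1.58902612e-01,
       -1.61554094e-02,  4.43935060e-04]), 'ee_pos': array([ 627.7346274 , -179.66959127,  213.61953546]), 'ee_rot': array([-1.79946018e+02,  4.98113952e-02,  6.47151289e+01]), 'force': array([ 0.38430302, -0.72212277,  1.06254699]), 'torque': array([-0.04687611, -0.02415479, -0.00797788]), 'gripper_force': 0.0, 'gripper_width': 0.2675477953336544}
40 1386 [-32.85718414 -31.67648962 -28.28612495]
100 1614 [-32.66034435 -31.66695978 -28.51436889]
200 1871 [-33.03381516 -32.0846891  -29.50070651]
300 7112 [-32.87494873 -28.75347725 -19.02097932]
400 10909 [-15.42234873 -10.31571162  -4.70205931]
```

>>> send_rows([
  [[0, 0, 0, 0, 0, -0.195, 1], [0, 0, 0, 0, 0, -0.195, 1], [0, 0, 0, 0, 0, -0.195, 1], [0, 0, 0, 0, 0, -0.195, 1], [0, 0, 0, 0, 0, 0, 1], [0, 0, 0, 0.016, 0.0335, 0, 1], [0, 0, 0, 0.016, 0.0335, 0, 1], [0, 0, 0, 0.016, 0.0335, 0, 1], [0, 0, 0, 0.016, 0.0335, 0, 1], [0, 0, 0, 0.016, 0.0335, 0, 1], [0, 0, 0, -0.0135, 0.0065, 0, 1], [0, 0, 0, 0, 0, 0, 1]],
])

```text
time_s: 3.4
ee_pos: [644.2, -143.6, 59.3]
ee_rot: [179.7, -0.2, 64.7]
force: [4.9, 1.2, 2.1]
gripper_width: 0.5
gripper_force: 2.2
```

```bash
python3 - <<'E'
from h import *
p,W,C=cloud("top");save("top2",p[160:290,220:360],4)
E
```

```text
(no output)
```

View pics/top2.png

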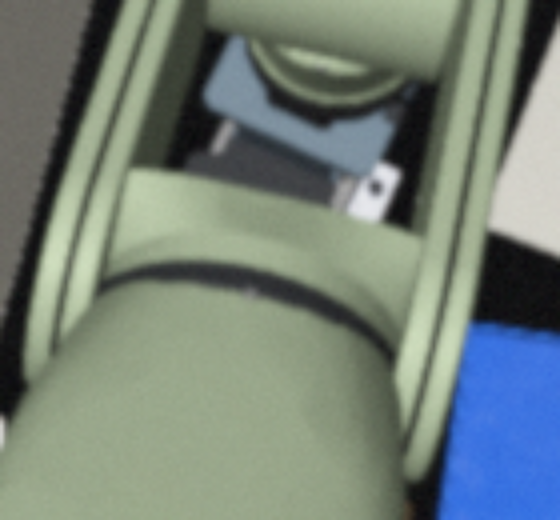

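>>> send_rows([
  [[0, 0, 0, -0.018, 0.0085, 0, 1], [0, 0, 0, 0, 0, 0, 1], [0, 0, 0, 0.068, -0.032, 0, 1], [0, 0, 0, 0, 0, 0.22, 1], [0, 0, 0, 0, 0, 0.22, 0.34], [0, 0, 0, 0, 0, 0.22, 0.34], [0, 0, 0, -0.224, 0.08, 0, 0.34], [0, 0, 0, -0.224, 0.08, 0, 0.34], [0, 0, 0, 0, 0, 0, 0.34], [0, 0, 0, 0, 0, 0, 0.34]],
])

```text
time_s: 4.45
ee_pos: [560.0, -117.0, 189.7]
ee_rot: [-179.9, 0.0, 64.7]
force: [0.3, 0.3, -0.5]
gripper_width: 30.0
gripper_force: 0.0
```

```bash
cat > b.py <<'E'
from h import *
p,W,C=cloud("wrist");save("wr2",p,1)
X,Y,Z=W[...,0],W[...,1],W[...,2]
near=lambda x,y,r:np.hypot(X-x,Y-y)<r
def rect(n,m):
    w=W[m]
    if len(w)<5: return print(n,len(w))
    r=cv2.minAreaRect(w[:,:2].astype(np.float32));print(n,len(w),np.round(r[0],1),np.round(r[1],1),round(r[2],1),w.mean(0).round(1))
rect("barFar",near(621,-142,32)&(Z>58.5)&(Z<70))
rect("barNear",near(508,-90,32)&(Z>58.5)&(Z<70))
rect("handle",near(565,-116,35)&(Z>80)&(Z<97))
rect("plate",near(566,-116,52)&(Z>50)&(Z<57))
s=env.state();print(s["ee_pos"],s["ee_rot"],s["gripper_width"],s["time_s"])
E
python3 b.py
```

```text
barFar 741 [ 620.6 -141.3] [41.2 39.4] 22.2 [ 619.3 -141.5   64. ]
barNear 723 [509.8 -89.7] [38.6 41.5] 18.9 [510.3 -90.9  64. ]
handle 750 [ 564.4 -116.9] [50. 12.] 64.8 [ 564.9 -115.7   88.1]
plate 4752 [ 564.5 -117.1] [56.1 96.3] 65.0 [ 565.4 -115.7   54.3]
[ 561.58082614 -117.46020466  189.96202136] [-1.79965944e+02  2.21010503e-02  6.47124582e+01] 29.987979304756124 4.5
```

View pics/wr2.png

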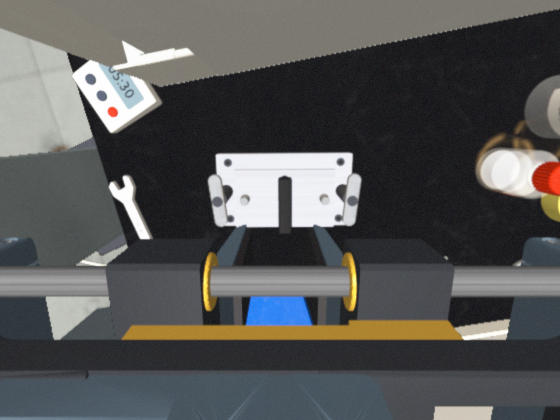

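>>> send_rows([
  [[0, 0, 0, 0.015, 0.0025, -0.2, 0.34], [0, 0, 0, 0, 0, -0.2, 0.34], [0, 0, 0, 0, 0, -0.15, 0.34], [0, 0, 0, 0, 0, -0.06, 0.34], [0, 0, 0, 0, 0, 0, 0.34], [0, 0, 0, 0, 0, 0, 0.34]],
])

```text
time_s: 5.1
ee_pos: [566.5, -117.4, 68.9]
ee_rot: [179.9, -0.0, 64.7]
force: [0.3, -1.1, 0.5]
gripper_width: 29.9
gripper_force: 0.0
```

>>> send_rows([
  [[0, 0, 0, 0, 0, 0, 1], [0, 0, 0, 0, 0, 0, 1], [0, 0, 0, 0, 0, 0, 1], [0, 0, 0, 0, 0, 0, 1], [0, 0, 0, 0, 0, 0, 1]],
], grip_force=25)

```text
time_s: 5.6
ee_pos: [564.9, -116.7, 69.2]
ee_rot: [180.0, -0.0, 64.7]
force: [-2.4, 1.3, 6.3]
gripper_width: 11.9
gripper_force: 25.0
```

>>> send_rows([
  [[0, 0, 0, 0, 0, 0.02, 1], [0, 0, 0, 0, 0, 0.02, 1], [0, 0, 0, 0, 0, 0.02, 1], [0, 0, 0, 0, 0, 0.02, 1], [0, 0, 0, 0, 0, 0.025, 1], [0, 0, 0, 0, 0, 0.025, 1], [0, 0, 0, 0, 0, 0.025, 1]],
])

```text
time_s: 6.3
ee_pos: [565.3, -117.2, 99.6]
ee_rot: [179.9, 0.0, 64.7]
force: [-0.4, 0.2, -1.8]
gripper_width: 11.6
gripper_force: 25.0
```

>>> send_rows([
  [[0, 0, 0, 0, 0, 0.1, 1], [0, 0, 0, 0, 0, 0.1, 1], [0, 0, 0.0081, 0.0545, -0.141, 0, 1], [0, 0, 0.0081, 0.0545, -0.141, 0, 1], [0, 0, 0.0081, 0.0545, -0.141, 0, 1], [0, 0, 0.0081, 0.0545, -0.141, 0, 1], [0, 0, 0.0081, 0.0545, -0.141, 0, 1], [0, 0, 0.0081, 0.0545, -0.141, 0, 1], [0, 0, 0, 0, 0, -0.1, 1], [0, 0, 0, 0, 0, -0.15, 1], [0, 0, 0, 0, 0, -0.15, 1], [0, 0, 0, 0, 0, -0.1, 1]],
])

```text
time_s: 7.5
ee_pos: [629.4, -286.1, 36.9]
ee_rot: [-179.9, 0.0, 69.1]
force: [-0.3, 0.2, -1.9]
gripper_width: 11.6
gripper_force: 25.0
```

>>> send_rows([
  [[0, 0, 0, 0, 0, 0, 1], [0, 0, 0, 0, 0, 0, 1]],
])

```text
time_s: 7.7
ee_pos: [630.8, -286.4, 39.5]
ee_rot: [180.0, 0.0, 69.1]
force: [-0.2, -0.5, -1.3]
gripper_width: 11.4
gripper_force: 25.0
```

>>> send_rows([
  [[0, 0, 0, 0, 0, -0.015, 1], [0, 0, 0, 0, 0, -0.015, 1], [0, 0, 0, 0, 0, -0.012, 1], [0, 0, 0, 0, 0, -0.01, 1], [0, 0, 0, 0, 0, 0, 1]],
])

```text
time_s: 8.2
ee_pos: [630.2, -286.0, 28.4]
ee_rot: [-180.0, -0.0, 69.1]
force: [0.3, 0.1, -1.0]
gripper_width: 11.6
gripper_force: 25.0
```

>>> send_rows([
  [[0, 0, 0, 0, 0, -0.005, 1], [0, 0, 0, 0, 0, -0.005, 1], [0, 0, 0, 0, 0, 0, 1]],
])

```text
time_s: 8.5
ee_pos: [630.4, -286.1, 28.3]
ee_rot: [180.0, 0.0, 69.1]
force: [-2.4, 0.6, 6.6]
gripper_width: 11.6
gripper_force: 25.0
```

>>> send_rows([
  [[0, 0, 0, 0, 0, 0, 0.2], [0, 0, 0, 0, 0, 0, 0.2], [0, 0, 0, 0, 0, 0, 0.2], [0, 0, 0, 0, 0, 0.1, 0.2], [0, 0, 0, 0, 0, 0.22, 0.2], [0, 0, 0, 0, 0, 0.22, 0.2], [0, 0, 0, 0, 0, 0.22, 0.2], [0, 0, 0, 0, 0, 0, 0.2]],
])

```text
time_s: 9.3
ee_pos: [633.9, -287.8, 186.5]
ee_rot: [179.2, 0.1, 69.1]
force: [0.3, 0.3, 1.4]
gripper_width: 36.4
gripper_force: 0.0
```

```bash
python3 - <<'E'
from h import *
print(np.round(optics.camera_info("wrist")["mount"],2))
p,W,C=cloud("wrist")
X,Y,Z=W[...,0],W[...,1],W[...,2]
near=lambda x,y,r:np.hypot(X-x,Y-y)<r
def rect(n,m):
    w=W[m]
    if len(w)<5: return print(n,len(w))
    r=cv2.minAreaRect(w[:,:2].astype(np.float32));print(n,len(w),np.round(r[0],1),np.round(r[1],1),round(r[2],1),w.mean(0).round(1))
rect("handle",near(630,-286,35)&(Z>40)&(Z<55))
rect("plate",near(630,-286,60)&(Z>10.5)&(Z<17))
m=optics.silhouettes("wrist","mat")
if m: rect("mat",m[0]["mask"]&(Z<9)&near(630,-286,95))
p,W,C=cloud("top");save("top3",p)
E
```

```text
[[-0.0000e+00 -9.7000e-01 -2.4000e-01  6.8160e+01]
 [ 1.0000e+00 -0.0000e+00  0.0000e+00  6.0000e-02]
 [-0.0000e+00 -2.4000e-01  9.7000e-01 -1.7091e+02]
 [ 0.0000e+00  0.0000e+00  0.0000e+00  1.0000e+00]]
handle 605 [ 630.6 -286.7] [49.8 11. ] 68.7 [ 630.8 -286.    47. ]
plate 3885 [ 630.4 -287. ] [55.7 96.3] 69.0 [ 630.7 -285.9   13.3]
mat 4039 [ 629.7 -288.5] [ 88.6 129.3] 68.2 [ 630.6 -283.6    5.1]
```

View pics/top3.png

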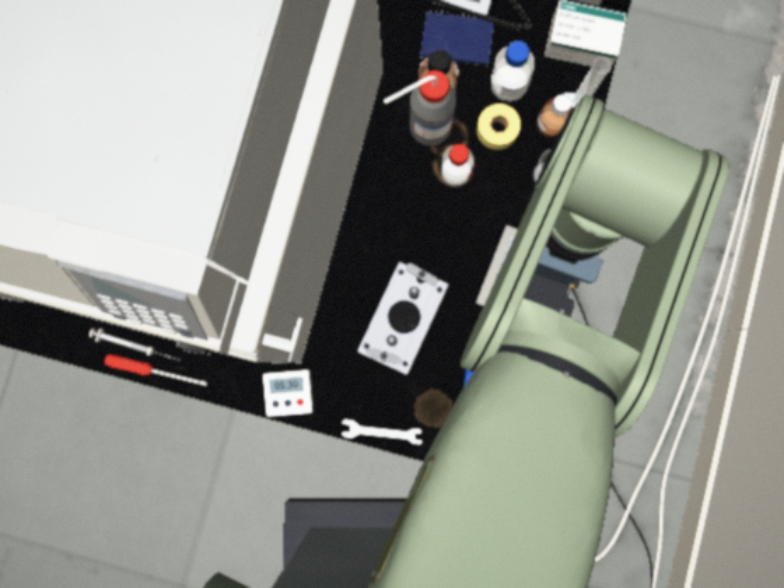

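```bash
python3 - <<'E'
from h import *
p,W,C=cloud("top");X,Y,Z=W[...,0],W[...,1],W[...,2]
for x in range(420,760,30):
    k=(abs(X-x)<15)&(Y>-80)&(Z>70)&(Z<400);print(x,np.percentile(Y[k],[0,2]).round() if k.any() else 0)
s=env.state();print(s["ee_pos"],s["ee_rot"],s["qpos"].round(1))
E
```

```text
420 0
450 0
480 0
510 [27. 29.]
540 [19. 21.]
570 [11. 11.]
600 [3. 3.]
630 [-5. -5.]
660 [-13. -13.]
690 [-21. -21.]
720 [-29. -28.]
750 [-37. -36.]
[ 629.4844591  -285.73117142  176.76975931] [-1.79823730e+02 -1.38513536e-02  6.90804702e+01] [-25.4  30.3  75.7   0.   74.2  -4.4]
```

>>> send_rows([
  [[0, 0, 0.0883, -0.0464, 0.1214, 0, -0.4], [0, 0, 0.0883, -0.0464, 0.1214, 0, -0.4], [0, 0, 0.0883, -0.0464, 0.1214, 0, -0.4], [0, 0, 0.0883, -0.0464, 0.1214, 0, -0.4], [0, 0, 0.0883, -0.0464, 0.1214, 0, -0.4], [0, 0, 0.0883, -0.0464, 0.1214, 0, -0.4], [0, 0, 0.0883, -0.0464, 0.1214, 0, -0.4], [0, 0, 0, 0, 0, 0, -0.4], [0, 0, 0, 0, 0, 0, -0.4]],
])

```text
time_s: 10.4
ee_pos: [564.9, -116.1, 177.3]
ee_rot: [-179.9, -0.1, 124.7]
force: [0.6, 0.1, -0.2]
gripper_width: 63.9
gripper_force: 0.0
```

```bash
python3 - <<'E'
from h import *
p,W,C=cloud("wrist");save("wr4",p,1)
X,Y,Z=W[...,0],W[...,1],W[...,2]
near=lambda x,y,r:np.hypot(X-x,Y-y)<r
m=near(565,-116,35)&(Z>40)&(Z<47.5)&(p.sum(-1)<150)
w=W[m];print(len(w),cv2.minEnclosingCircle(w[:,:2].astype(np.float32)),w.mean(0))
s=env.state();print(s["ee_pos"],s["ee_rot"],s["gripper_width"],s["time_s"])
E
```

```text
309 ((564.1162109375, -118.47399139404297), 23.704158782958984) [ 563.8097343  -115.17097106   44.09885548]
[ 565.32541249 -116.61669284  177.51183612] [-1.79926996e+02 -4.13450899e-02  1.24628930e+02] 64.17290143960797 10.45
```

View pics/wr4.png

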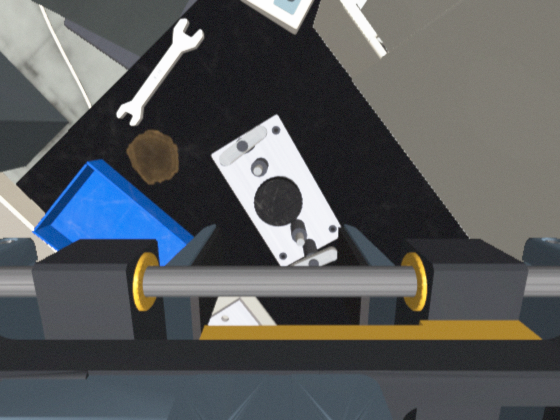

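>>> send_rows([
  [[0, 0, 0, -0.0035, -0.004, -0.2, -0.4], [0, 0, 0, 0, 0, -0.2, -0.4], [0, 0, 0, 0, 0, -0.18, -0.4], [0, 0, 0, 0, 0, -0.1, -0.4], [0, 0, 0, 0, 0, -0.075, -0.4], [0, 0, 0, 0, 0, 0, -0.4], [0, 0, 0, 0, 0, 0, -0.4]],
])

```text
time_s: 11.15
ee_pos: [565.0, -117.8, 27.3]
ee_rot: [-180.0, -0.0, 124.6]
force: [0.2, -0.1, -0.4]
gripper_width: 63.8
gripper_force: 0.0
```

>>> send_rows([
  [[0, 0, 0, 0, 0, 0, 0.3], [0, 0, 0, 0, 0, 0, 0.3], [0, 0, 0, 0, 0, 0, 0.3], [0, 0, 0, 0, 0, 0, 0.3]],
], grip_force=15)

```text
time_s: 11.55
ee_pos: [565.3, -117.2, 28.5]
ee_rot: [179.9, 0.1, 124.7]
force: [0.4, 0.4, 3.5]
gripper_width: 46.2
gripper_force: 15.1
```

>>> send_rows([
  [[0, 0, 0, 0, 0, 0.05, 0.3], [0, 0, 0, 0, 0, 0.2, 0.3], [0, 0, 0, 0, 0, 0.2, 0.3], [0, 0, 0, 0, 0, 0.1, 0.3], [0, 0, -0.08, -0.093, -0.1135, 0, 0.3], [0, 0, -0.08, -0.093, -0.1135, 0, 0.3], [0, 0, -0.08, -0.093, -0.1135, 0, 0.3], [0, 0, -0.08, -0.093, -0.1135, 0, 0.3], [0, 0, -0.08, -0.093, -0.1135, 0, 0.3], [0, 0, -0.08, -0.093, -0.1135, 0, 0.3], [0, 0, 0, 0, 0, 0, 0.3], [0, 0, 0, 0, 0, 0, 0.3]],
])

```text
time_s: 12.75
ee_pos: [453.0, -253.3, 138.1]
ee_rot: [180.0, -0.0, 81.5]
force: [-0.7, 0.6, -0.7]
gripper_width: 46.2
gripper_force: 15.0
```

>>> send_rows([
  [[0, 0, 0, 0, 0, -0.15, 0.3], [0, 0, 0, 0, 0, -0.2, 0.3], [0, 0, 0, 0, 0, -0.15, 0.3], [0, 0, 0, 0, 0, -0.08, 0.3], [0, 0, 0, 0, 0, -0.04, 0.3], [0, 0, 0, 0, 0, -0.01, 0.3], [0, 0, 0, 0, 0, 0, 0.3]],
])

```text
time_s: 13.45
ee_pos: [454.0, -253.1, 12.1]
ee_rot: [179.9, 0.0, 81.6]
force: [-0.0, 0.7, 0.5]
gripper_width: 46.2
gripper_force: 15.0
```

>>> send_rows([
  [[0, 0, 0, 0, 0, -0.01, 0.3], [0, 0, 0, 0, 0, -0.007, 0.3], [0, 0, 0, 0, 0, 0, 0.3]],
])

```text
time_s: 13.75
ee_pos: [453.9, -253.5, 9.5]
ee_rot: [179.9, 0.0, 81.5]
force: [0.3, 1.8, 4.3]
gripper_width: 46.2
gripper_force: 15.1
```

>>> send_rows([
  [[0, 0, 0, 0, 0, -0.003, 0.3], [0, 0, 0, 0, 0, 0, -0.5], [0, 0, 0, 0, 0, 0, -0.5], [0, 0, 0, 0, 0, 0, -0.5], [0, 0, 0, 0, 0, 0.1, -0.5], [0, 0, 0, 0, 0, 0.22, -0.5], [0, 0, 0, 0, 0, 0.22, -0.5], [0, 0, 0, 0, 0, 0.22, -0.5], [0, 0, 0, 0, 0, 0, -0.5], [0, 0, 0, 0, 0, 0, -0.5]],
])

```text
time_s: 14.75
ee_pos: [453.3, -253.3, 160.2]
ee_rot: [179.9, 0.0, 81.5]
force: [-0.8, 0.7, -1.5]
gripper_width: 68.4
gripper_force: 0.0
```

```bash
python3 - <<'E'
from h import *
p,W,C=cloud("side");save("side5",p)
p,W,C=cloud("wrist")
X,Y,Z=W[...,0],W[...,1],W[...,2]
m=(np.hypot(X-454,Y+253)<45)&(Z>15)&(Z<35)
w=W[m];print(len(w),cv2.minEnclosingCircle(w[:,:2].astype(np.float32)),w.mean(0),w[:,2].std())
print(env.state()["gripper_width"])
E
```

```text
1866 ((454.0009460449219, -253.92916870117188), 23.915559768676758) [ 454.30659989 -252.85713553   25.07915616] 1.3047785388419342
68.0922681026654
```

View pics/side5.png

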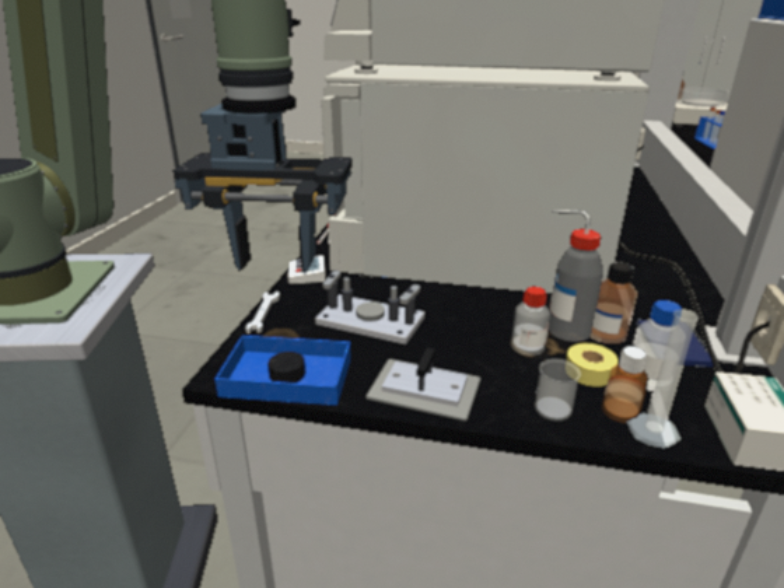

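The picture shows the lid flat in the tray at (287,367), the plate on the mat at (425,382), and both bars across the jig.

```bash
python3 -c "
from workcell import env
print(env.job_done())"
```

```text
the job is handed in; nothing more can be done
None
```

The job is handed in, at about 15 s of the 72 s allowed: both turn-bars are clear, the plate is flat and centred on the mat, the lid is flat in the tray the same way up, and the timer, wrench and bottle were not touched; the hand-in returned no verdict.

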